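# Vent the spray canister and open the cleaner refill

### The arm

A 6-joint arm with a two-finger parallel gripper is mounted at the origin on the work surface. World frame = base frame: x ahead of the robot, y to its left, z up, the work surface at z = 0. Lengths are in m, angles in rad, forces in N, time in s.
With the tool pointing down it reaches from about 0.425 to 0.95 m from the base axis. Payload 3.5 kg.
Tool frame: the origin (TCP) lies between the finger pads; the fingertips stand 14 mm ahead of it and the grasp point (between the pads) lies 5 mm behind it; z points along the fingers, y is the line along which they close (so a half turn about z gives the same grasp; the last joint's range is limited). The gripper opens to 85 mm and grips with 20 to 120 N. Pads are 22 mm wide; open, the fingers measure 114 mm over their backs; the gripper's body (76 mm by 85 mm) begins 54 mm behind the grasp point. The pads swing forward as they close: fully open they stand 13 mm farther back than shut.
Start: joints at [-1.386, 0.286, 1.577, -0, 1.279, -0.15], TCP at [0.222, -0.637, 0.245] pointing down, gripper open.
Joint ranges: [-2.77, 2.77], [-0.9, 2.22], [0.21, 2.48], [-1.53, 4.67], [0.24, 2.81], [-2.84, 2.84]. Speed limits (rad/s): [2.79, 2.79, 3.14, 3.14, 3.14, 3.14].

### API

Orientations are given as a unit quaternion [x, y, z, w].
In Python, from plant import * gives the robot as it stands.
- The arm moves only by the tool step_arm, never from a script. Its argument "commands" is a list of rows, each an object of numbers: "gripper": the gripper's target within -1 to 1 (shut at 1, half-way at 0, fully open at -1); "x", "y", "z": the shift along the tool's x, y, z in mm; "spin": the turn about the tool's z in degrees. A call has exactly 10 rows; each row shifts and turns the commanded pose from where the row before left it, along the tool's axes as they then stand; what a row does not reach is not made up. A row lasts 1/10 s, in which the tool goes at most 50 mm and 8.59 degrees, less where a joint would pass 70% of its speed; a pose out of reach is approached as far as the arm can. A call with a gripper value outside its range is refused whole. The fingers move at their own pace and stop on an object; "force" is the grip in N (left out, the last holds). Time passes only in rows, so rows that do not move let the fingers close, or fill a call up. It gives the time, the measured TCP pose, the force, the opening and the grip force at its end, in the units of the state.
- get_state(): the state, without advancing time (a new reading comes with each control period).
- read_camera(name): name is "side" or "top" or "wrist"; returns a dict with "color" (384x512x3 uint8, red, green, blue), "z_map" (384x512 float32, m along the optical axis (not along the pixel's ray), 0 where there is no reading), "fx", "fy", "cx", "cy" (pixels), "eye" and "attitude" of the camera in the world; the wrist camera has in their place "mount" (4x4, takes a point from camera to tool coordinates, whose origin is the TCP and whose axes are the flange's). Camera axes: x right, y up, looking along -z (the intrinsics and any distortion apply to the point x, -y, -z); pixel columns grow to the right and rows downward; lengths in m; the calibration is good to about 2 mm. A picture is of the moment at which its call begins: read the wrist's pose just before it.
- sign_off(): hands the job in; it is judged then, once.
The state is a dict: "time": time; "qpos": joint angles; "dq": joint speeds; "joint_efforts": joint torques, N m; "eef_pos": TCP position; "tcp_rot": TCP orientation; "contact_force": force on the tool from outside, world axes, zero at the start; "wrist_torque": the same for the moment, N m; "opening": opening from 0.0 (shut) to 1.0 (fully open); "finger_force": force on a finger pad.
Only numpy, scipy, OpenCV 4.12 (cv2) and the standard library are available. Lean on these libraries where they do the work, as an engineer would, in place of code of your own. Each camera call takes 0.05 s, during which the arm holds its last target. There are 200 camera calls.

### The job

The record cleaner spray is to be topped up: first vent the slim canister by pressing its orange nozzle cap fully down and letting it spring back up. Then open the blue refill bottle's child-safe cap: push the white cap down, twist it anticlockwise while pushing until it is free, and lift it straight up. Finish while still holding the cap in the gripper, level and still, over the bottle with about 5 cm of air between cap and mouth, and leave everything else on the tiers and the sideboard where it is.

Things in the scene. Friction and masses are not known exactly. Their poses are not given: they have to be found in the camera images.
- tiers: Two stacking tiers of birch plywood, fixed: the lower deck is 260 x 460 mm with its top 60 mm above the sideboard; the upper tier covers only its rear 110 mm, with its top at 120 mm. Origin: centre of the underside; x runs towards the upper tier, y along the length.
- nozzle_top (a point): Centre of the top face of the orange sprung nozzle cap (28 mm across, 20 mm tall, flat top) on the slim aluminium spray canister with a green band, which is fixed upright on the lower tier (52 mm across; nozzle top about 218 mm above the sideboard when up). z is up.
- nozzle (a joint): How far the nozzle cap is pressed down, m: 0 is up, 0.006 is the bottom stop. Its spring takes about 2 N to start and 5 N at the bottom and brings it back up when let go.
- cap_center (a point): Centre (half-way up, on the axis) of the white round safety cap: 54 mm across, 34 mm tall, 30 g, ribbed sides, a red line on its flat top, loose but locked on the bottle. The centre starts about 205 mm above the sideboard. Grip it round the sides from above, at any yaw; the rim is 17 mm below this point and the neck stays bare 23 mm further down. z is its axis, x runs along the red line.
- cap_spring (a joint): Compression (m) of the spring plunger in the neck, which pushes the cap up: about 0 with the cap locked, growing as the cap is pressed down (5 N locked, 12 N at 8 mm; bottom stop at 8.5 mm), -0.0015 with the cap free or off. Press at least 5 mm, better 6 to 8, and keep it pressed while turning the cap the first 50 degrees.
- bottle_mouth (a point): Centre of the mouth (top end of the neck, 32 mm across), about 210 mm above the sideboard and, with the cap locked, 4.5 mm above the cap's centre. z is up; x runs along the cap's red line while locked. The cap's rim clears neck and plunger after 31 mm of lift.
- bottle: Blue plastic refill bottle, 72 mm across, fixed upright in a plywood collar on the lower tier; it cannot turn. Origin: centre of its underside. Locked, the cap can neither lift nor turn (5 degrees of play). Pressed down it turns anticlockwise seen from above, never clockwise; turned between 50 and 130 degrees (aim for 75) it is free and lifts straight off once the push is eased.
- adapter: Red plastic 45 adapter disc, 38 mm across, 10 mm high, lying on the lower tier between bottle and canister. Origin: centre of its underside. Not to be disturbed.
- weight: Stainless steel record weight, 72 mm across, 40 mm high, on the upper tier. Origin: centre of its underside. Not to be disturbed.
- cup: White ceramic espresso cup with a handle, 62 mm across, 55 mm high, on the upper tier. Origin: centre of its underside. Not to be disturbed.
- level: Small aluminium spirit level, 100 x 22 x 26 mm, on the upper tier. Origin: centre of its underside. Not to be disturbed.
- scraper: Black hard silicone turntable mat scraper, about 85 x 45 x 12 mm, on the upper tier. Origin: centre of its underside. Not to be disturbed.
- remote: Black remote control, 140 x 42 x 16 mm, lying on the sideboard at the left. Origin: centre of its underside. Not to be disturbed.
There are look-alikes about, which are no part of the job. What is shaped like the part that bears cap_center but yellow is not meant.

How it is judged:
On the way, in this order (a step that is already met when the one before it is completed fails the run):
1. the nozzle cap is pressed down (at least 4.5 of its 6 mm) (value of joint nozzle above 0.0045 m), for 0.05 s.
2. the nozzle cap is back up (within 1.5 mm) (value of joint nozzle below 0.0015 m), for 0.1 s.
3. the safety cap is pushed down at least 4.5 mm while still locked (value of joint cap_spring above 0.0045 m and angle between the x axis of cap_center and the x axis of bottle_mouth, either way round below 0.5 rad), for 0.05 s.
4. the safety cap is twisted at least 45 degrees, still on the neck (angle between the x axis of cap_center and the x axis of bottle_mouth, either way round above 0.785 rad and z of cap_center in the frame of bottle_mouth below 0.01 m), for 0.05 s.
At the end, for the whole second after the job is handed in: The fingers alone hold the cap (over 2 N, bottle not touching): lower rim 17 to 108 mm above the mouth, within 25 mm of straight above it, level within 11 degrees, slower than 30 mm/s; nozzle cap up again; bystanders within 20 mm of their start (z of cap_center in the frame of bottle_mouth between 0.034 and 0.125 m and horizontal distance between cap_center and bottle_mouth below 0.025 m and angle between cap_center's own z axis and vertical below 0.2 rad and contact force between the fingers and cap above 2 N and contact force between cap and bottle below 0.2 N and linear speed of cap below 0.03 m/s and value of joint nozzle below 0.0015 m and value of joint cap_spring below 0.001 m and distance of each of adapter, weight, cup, level, scraper, remote from where it was at the start of the episode below 0.02 m); the arm keeps its last pose, push and grip.
It fails at once if a bystander (adapter, weight, cup, level, scraper, remote) is shifted by more than 20 mm (distance of any of adapter, weight, cup, level, scraper, remote from where it was at the start of the episode above 0.02 m).
It also fails if it takes over 45 s, if anything falls off the work surface, if the arm or the gripper's body presses on something with over 40 N, if the wrist force passes 120 N, or if a joint passes its speed limit or range.

## Working session

There is one attempt and no reset: what is moved stays moved. The work goes in short steps, Python scripts to look and compute and a tool call to move; the robot and the scene stay as the last step left them, time stands still between calls to the robot, and variables do not carry over. Pictures are saved under pics/ and viewed, at most 10 in all, crops included, and the job is handed in when it is done.

Besides the shell and the picture viewer there is one more tool, called after "Request:" as name([rows], argument=value, ...), one row to a line, values as JSON. step_arm: Moves the arm, as the interface text tells. Its arguments: {"type":"object","properties":{"commands":{"type":"array"},"force":{"type":"number"}},"required":["commands"]}

```bash
mkdir -p pics
cat > h.py <<'E'
from plant import *
import numpy as np, cv2
from scipy.spatial.transform import Rotation as R
def att(a):
    a=np.array(a,float)
    return a if a.shape==(3,3) else R.from_quat(a).as_matrix()
def cloud(c):
    v,u=np.mgrid[:384,:512]; z=c["z_map"]
    p=np.stack([(u-c["cx"])/c["fx"]*z,-(v-c["cy"])/c["fy"]*z,-z],-1)
    if "mount" in c:
        s=c["state"]; M=np.array(c["mount"]); p=p@M[:3,:3].T+M[:3,3]
        return p@R.from_quat(s["tcp_rot"]).as_matrix().T+np.array(s["eef_pos"])
    return p@att(c["attitude"]).T+np.array(c["eye"])
def save(c,n): cv2.imwrite("pics/"+n,c["color"][:,:,::-1])
E
python3 - <<'E'
from h import *
s=get_state(); print({k:np.round(v,3).tolist() for k,v in s.items()})
ims=[]
for n in("side","top"):
    c=read_camera(n); np.save(n+".npy",c,allow_pickle=True); ims.append(c["color"])
    print(n,{k:np.round(v,3).tolist() for k,v in c.items() if k not in("color","z_map")})
cv2.imwrite("pics/a.png",cv2.resize(ims[0],(768,576))[:,:,::-1]); cv2.imwrite("pics/b.png",cv2.resize(ims[1],(768,576))[:,:,::-1])
E
```

```text
{'time': 0.0, 'qpos': [-1.386, 0.287, 1.578, 0.0, 1.279, -0.15], 'dq': [-0.001, 0.001, 0.002, 0.0, -0.001, -0.001], 'joint_efforts': [0.0, -40.598, -29.263, -0.0, 0.006, -0.0], 'eef_pos': [0.222, -0.637, 0.244], 'tcp_rot': [0.986, 0.167, 0.0, -0.001], 'contact_force': [-0.276, -0.744, -0.505], 'wrist_torque': [-0.031, -0.029, -0.028], 'finger_force': 0.0, 'opening': 1.001}
side {'fx': 402.678, 'fy': 402.678, 'cx': 255.589, 'cy': 193.606, 'eye': [0.241, 1.153, 0.925], 'attitude': [-0.077, 0.451, 0.879, -0.132]}
top {'fx': 459.528, 'fy': 459.528, 'cx': 256.309, 'cy': 192.532, 'eye': [0.476, 0.147, 1.334], 'attitude': [0.036, -0.025, -0.696, 0.717]}
```

View pics/a.png

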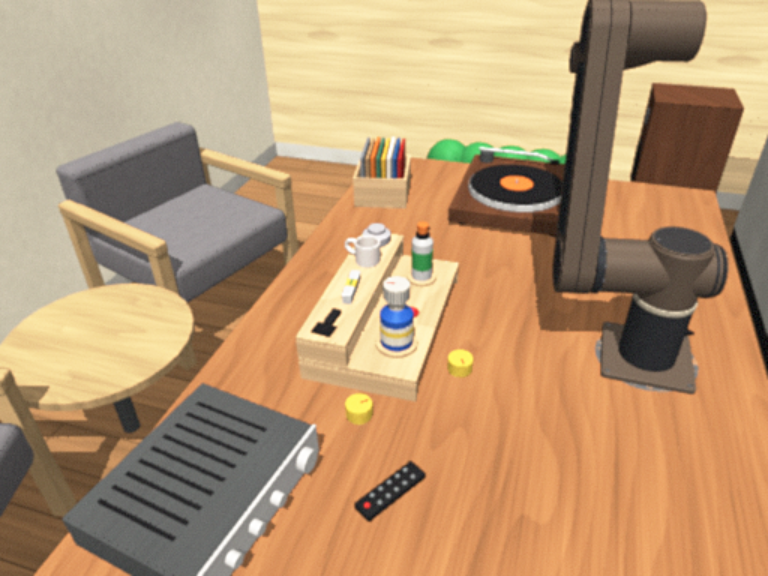

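View pics/b.png

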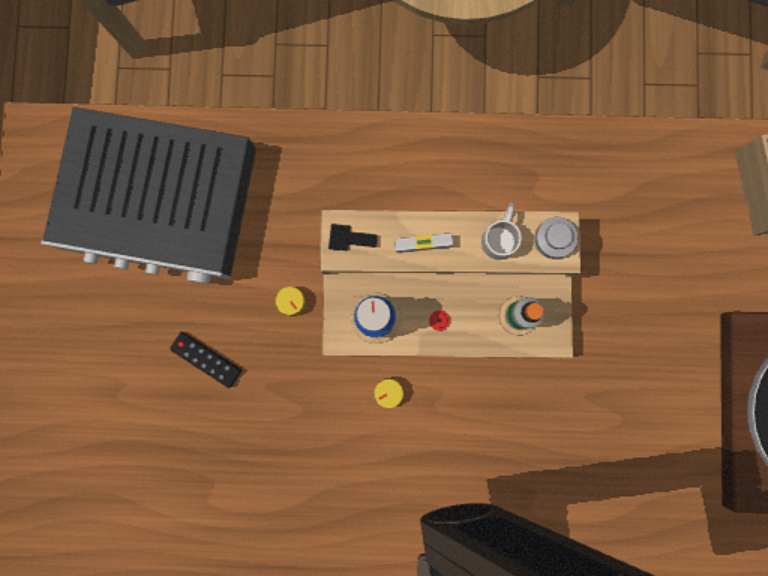

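The side view shows the white cap at about (397,290) on the blue bottle and the orange nozzle at (424,228). In the top view they are at (375,313) and (534,311). All of these are in 1.5x pixels. The candidates for the cap are the white one at top (375,313) and two yellow ones at (290,301) and (389,393). White, on the blue bottle, with a red line, is the one meant.

Run:
```python
from h import *
from scipy.optimize import least_squares
for n in("side","top"):
    c=np.load(n+".npy",allow_pickle=True).item(); P=cloud(c); hsv=cv2.cvtColor(c["color"],cv2.COLOR_RGB2HSV).astype(int)
    H,S,V=hsv[...,0],hsv[...,1],hsv[...,2]; ok=c["z_map"]>0
    roi=(P[...,0]>.4)&(P[...,0]<.85)&(P[...,1]>-.4)&(P[...,1]<.4)&ok
    print(n,"deck60",)
    m=roi&(abs(P[...,2]-.06)<.006)
    print(P[m].min(0).round(3),P[m].max(0).round(3)); 
    o=roi&(S>150)&(H>5)&(H<15)&(V>150)&(P[...,2]>.17)
    q=P[o]; print("orange",len(q),np.median(q,0).round(4),q.min(0).round(3),q.max(0).round(3))
    t=q[q[:,2]>q[:,2].max()-.006]; print(" top",len(t),t.mean(0).round(4))
    w=roi&(P[...,2]>.18)&(P[...,1]>-.02)
    q=P[w]; print("cap",len(q),q.min(0).round(4),q.max(0).round(4)); t=q[q[:,2]>np.percentile(q[:,2],95)-.006]; 
    xy=t[:,:2].astype(np.float32); print(" top",len(t),t.mean(0).round(4),cv2.minEnclosingCircle(xy))
    r=w&((H<8)|(H>172))&(S>120); t=P[r]; print(" red",len(t)); 
    if len(t)>3:
        print(t.mean(0).round(4)); d=np.linalg.svd(t[:,:2]-t[:,:2].mean(0))[2][0]; print(np.degrees(np.arctan2(d[1],d[0])))
    for nm,a in(("weight/cup etc",roi&(P[...,2]>.13)),):
        lab=cv2.connectedComponentsWithStats(a.astype(np.uint8))
        for i in range(1,lab[0]):
            if lab[2][i,4]>30:
                k=P[lab[1]==i]; print(nm,lab[2][i].tolist(),k.min(0).round(3),k.max(0).round(3))
c=np.load("top.npy",allow_pickle=True).item()["color"]
cv2.imwrite("pics/c.png",cv2.resize(c[180:250,180:400],None,fx=3.6,fy=3.6)[:,:,::-1])
```

```text
side deck60
[ 0.462 -0.177  0.054] [0.719 0.295 0.066]
orange 49 [ 0.5428 -0.0667  0.2098] [ 0.531 -0.088  0.192] [ 0.556 -0.056  0.219]
 top 21 [ 0.5442 -0.0713  0.216 ]
cap 294 [0.5042 0.161  0.187 ] [0.5594 0.2179 0.2251]
 top 149 [0.5313 0.1893 0.2213] ((0.5332474708557129, 0.18770194053649902), 0.029398208484053612)
 red 0
weight/cup etc [230, 149, 30, 27, 480] [ 0.639 -0.155  0.13 ] [0.734 0.006 0.179]
weight/cup etc [274, 148, 15, 27, 299] [ 0.517 -0.088  0.13 ] [ 0.57  -0.044  0.219]
weight/cup etc [228, 180, 12, 21, 156] [0.647 0.056 0.13 ] [0.677 0.161 0.151]
weight/cup etc [253, 184, 23, 36, 628] [0.496 0.161 0.13 ] [0.566 0.227 0.225]
weight/cup etc [215, 205, 11, 11, 43] [0.658 0.19  0.13 ] [0.68  0.243 0.136]
top deck60
[ 0.462 -0.177  0.054] [0.625 0.284 0.066]
orange 96 [ 0.544  -0.0753  0.2176] [ 0.532 -0.088  0.211] [ 0.556 -0.063  0.224]
 top 42 [ 0.5443 -0.0761  0.2194]
cap 397 [ 0.5048 -0.0154  0.1804] [0.694  0.2106 0.229 ]
 top 359 [0.5315 0.1847 0.2218] ((0.5314739942550659, 0.18445347249507904), 0.026878075674176216)
 red 9
[0.5421 0.1859 0.2216]
-172.39555231403165
weight/cup etc [321, 135, 27, 38, 324] [ 0.639 -0.06   0.131] [0.734 0.001 0.181]
weight/cup etc [357, 145, 28, 27, 606] [ 0.643 -0.162  0.13 ] [ 0.713 -0.092  0.167]
weight/cup etc [233, 155, 19, 9, 89] [0.657 0.186 0.13 ] [0.678 0.233 0.136]
weight/cup etc [263, 155, 39, 13, 345] [0.646 0.054 0.13 ] [0.68  0.154 0.152]
weight/cup etc [236, 197, 28, 28, 603] [0.496 0.15  0.13 ] [0.566 0.22  0.229]
weight/cup etc [340, 198, 24, 21, 382] [ 0.519 -0.102  0.131] [ 0.569 -0.05   0.224]
```

View pics/c.png

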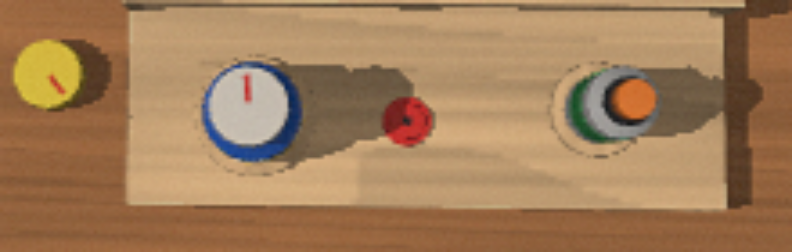

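The crop confirms it. The white cap with the red line is at crop (249,108) on the blue bottle, the orange nozzle is at (634,100), and the yellow look-alike is at (48,74) off the tier. I'm moving over the nozzle with the fingers shut.

Request:
step_arm([
  {"gripper":1,"z":-30},
  {"gripper":1,"z":-30},
  {"gripper":1,"x":27.2,"y":-23.6},
  {"gripper":1,"x":27.2,"y":-23.6},
  {"gripper":1,"x":27.2,"y":-23.6},
  {"gripper":1,"x":27.2,"y":-23.6},
  {"gripper":1,"x":27.2,"y":-23.6},
  {"gripper":1,"x":27.2,"y":-23.6},
  {"gripper":1,"x":27.2,"y":-23.6},
  {"gripper":1,"x":27.2,"y":-23.6},
], force=60)

```text
invalid input
```

Request:
step_arm([
  {"gripper":1,"x":27.2,"y":-23.6},
  {"gripper":1,"x":27.2,"y":-23.6},
  {"gripper":1,"x":27.2,"y":-23.6},
  {"gripper":1,"x":27.2,"y":-23.6},
  {"gripper":1,"x":27.2,"y":-23.6},
  {"gripper":1,"x":27.2,"y":-23.6},
  {"gripper":1,"x":27.2,"y":-23.6},
  {"gripper":1,"x":27.2,"y":-23.6},
  {"gripper":1,"x":27.2,"y":-23.6},
  {"gripper":1,"x":27.2,"y":-23.6},
])

```text
invalid input
```

```bash
cat >> h.py <<'E'
def wrist():
    s=get_state(); c=read_camera("wrist"); c["state"]=s; return c
def pose(s):
    M=R.from_quat(s["tcp_rot"]).as_matrix(); return np.array(s["eef_pos"]),M,np.degrees(np.arctan2(M[1,0],M[0,0]))
E
python3 - <<'E'
from h import *
c=wrist(); s=c["state"]; p,M,y=pose(s); print(s["time"],p.round(4),M.round(3).tolist(),y,s["qpos"],s["opening"],s["contact_force"])
save(c,"d.png"); P=cloud(c); hsv=cv2.cvtColor(c["color"],cv2.COLOR_RGB2HSV).astype(int)
H,S,V=hsv[...,0],hsv[...,1],hsv[...,2]
o=(S>150)&(H>5)&(H<16)&(V>130)&(P[...,2]>.17)
q=P[o]; print(len(q),q.min(0).round(3),q.max(0).round(3)); t=q[q[:,2]>.210]; print("nozzle",cv2.minEnclosingCircle(t[:,:2].astype(np.float32)),np.median(t,0)); n=np.array([*t.mean(0)[:2],.218]); print("shift in tool",(M.T@(n-p)*1000).round(1))
E
```

```text
0.1 [ 0.2217 -0.637   0.244 ] [[0.944, 0.329, -0.0], [0.329, -0.944, 0.002], [0.0, -0.002, -1.0]] 19.18456171976074 [-1.38601708e+00  2.87146417e-01  1.57803379e+00 -1.66053730e-05
  1.27857041e+00 -1.50050047e-01] 1.004396007392257 [-0.52613981  0.55514685  0.27651638]
1 [ 0.284 -0.616  0.372] [ 0.284 -0.616  0.372]
nozzle ((0.28435036540031433, -0.6155503392219543), 9.999999747378752e-05) [ 0.28435036 -0.61555031  0.3722715 ]
shift in tool [66.2  0.4 26.1]
```

View pics/d.png

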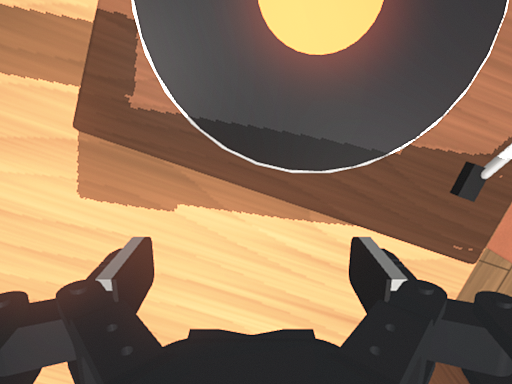

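The move was refused, so the wrist picture shows only the turntable and the open fingers at (130,270) and (375,270). My guess is that every row needs all its fields.

Request:
step_arm([
  {"gripper":1,"x":0,"y":0,"z":-30,"spin":0},
  {"gripper":1,"x":0,"y":0,"z":-30,"spin":0},
  {"gripper":1,"x":27.2,"y":-23.6,"z":0,"spin":0},
  {"gripper":1,"x":27.2,"y":-23.6,"z":0,"spin":0},
  {"gripper":1,"x":27.2,"y":-23.6,"z":0,"spin":0},
  {"gripper":1,"x":27.2,"y":-23.6,"z":0,"spin":0},
  {"gripper":1,"x":27.2,"y":-23.6,"z":0,"spin":0},
  {"gripper":1,"x":27.2,"y":-23.6,"z":0,"spin":0},
  {"gripper":1,"x":27.2,"y":-23.6,"z":0,"spin":0},
  {"gripper":1,"x":27.2,"y":-23.6,"z":0,"spin":0},
], force=60)

```text
time: 1.15
eef_pos: [0.3657, -0.3862, 0.305]
tcp_rot: [0.986, 0.166, -0.0, -0.0]
contact_force: [-0.3, -0.4, 0.5]
opening: 0.001
finger_force: 0.0
```

Request:
step_arm([
  {"gripper":1,"x":27.2,"y":-23.6,"z":0,"spin":0},
  {"gripper":1,"x":27.2,"y":-23.6,"z":0,"spin":0},
  {"gripper":1,"x":27.2,"y":-23.6,"z":0,"spin":0},
  {"gripper":1,"x":27.2,"y":-23.6,"z":0,"spin":0},
  {"gripper":1,"x":27.2,"y":-23.6,"z":0,"spin":0},
  {"gripper":1,"x":27.2,"y":-23.6,"z":0,"spin":0},
  {"gripper":1,"x":27.2,"y":-23.6,"z":0,"spin":0},
  {"gripper":1,"x":27.2,"y":-23.6,"z":0,"spin":0},
  {"gripper":1,"x":27.2,"y":-23.6,"z":0,"spin":0},
  {"gripper":1,"x":27.2,"y":-23.6,"z":0,"spin":0},
])

```text
time: 2.15
eef_pos: [0.545, -0.0739, 0.305]
tcp_rot: [0.986, 0.167, -0.0, -0.0]
contact_force: [-0.0, 0.1, -0.3]
opening: 0.001
finger_force: 0.0
```

```bash
cat > n.py <<'E'
from h import *
c=wrist(); s=c["state"]; p,M,y=pose(s); print(s["time"],p.round(4),M[:,2].round(4),y,np.round(s["qpos"],3),s["opening"],s["contact_force"])
save(c,"e.png"); P=cloud(c); hsv=cv2.cvtColor(c["color"],cv2.COLOR_RGB2HSV).astype(int)
H,S,V=hsv[...,0],hsv[...,1],hsv[...,2]
o=(S>150)&(H>5)&(H<16)&(V>130)&(P[...,2]>.17)&(abs(P[...,0]-.544)<.04)&(abs(P[...,1]+.075)<.04)
q=P[o]; print(len(q),q.min(0).round(3),q.max(0).round(3)); t=q[q[:,2]>np.percentile(q[:,2],95)-.005]; print("nozzle",cv2.minEnclosingCircle(t[:,:2].astype(np.float32)),np.median(t,0)); n=np.array([*t.mean(0)[:2],.218]); print(n,"shift in tool",(M.T@(n-p)*1000).round(1))
E
python3 n.py
```

```text
2.15 [ 0.545  -0.0739  0.305 ] [-4.e-04  1.e-04 -1.e+00] 19.189573608014214 [-0.319 -0.032  1.818 -0.     1.355  0.917] 0.0009784341117414688 [-0.01463181  0.07574128 -0.34356199]
1227 [ 0.532 -0.089  0.191] [ 0.559 -0.062  0.22 ]
nozzle ((0.5458273887634277, -0.07583126425743103), 0.013771690428256989) [ 0.54640027 -0.07535367  0.21766882]
[ 0.54623608 -0.07539431  0.218     ] shift in tool [ 0.7  1.8 87. ]
```

View pics/e.png

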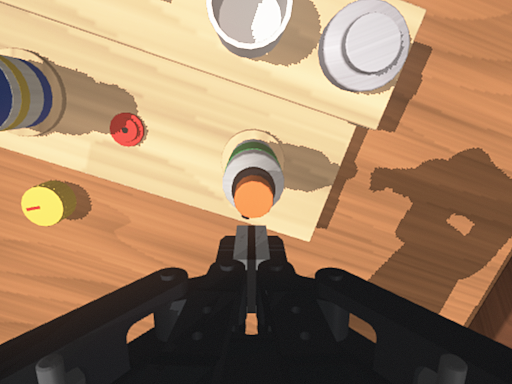

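The nozzle is at (253,197), right below the shut fingertips, with adjustments of x +0.7 and y +1.8 mm. Next I press it.

Request:
step_arm([
  {"gripper":1,"x":0.7,"y":1.7,"z":25,"spin":0},
  {"gripper":1,"x":0,"y":0,"z":25,"spin":0},
  {"gripper":1,"x":0,"y":0,"z":15,"spin":0},
  {"gripper":1,"x":0,"y":0,"z":5,"spin":0},
  {"gripper":1,"x":0,"y":0,"z":3,"spin":0},
  {"gripper":1,"x":0,"y":0,"z":2,"spin":0},
  {"gripper":1,"x":0,"y":0,"z":2,"spin":0},
  {"gripper":1,"x":0,"y":0,"z":1.5,"spin":0},
  {"gripper":1,"x":0,"y":0,"z":0,"spin":0},
  {"gripper":1,"x":0,"y":0,"z":0,"spin":0},
])

```text
time: 3.2
eef_pos: [0.5464, -0.0771, 0.2278]
tcp_rot: [0.986, 0.167, 0.001, 0.001]
contact_force: [-1.7, -0.7, 3.0]
opening: 0.001
finger_force: 2.0
```

Request:
step_arm([
  {"gripper":1,"x":0,"y":0,"z":1,"spin":0},
  {"gripper":1,"x":0,"y":0,"z":1,"spin":0},
  {"gripper":1,"x":0,"y":0,"z":1,"spin":0},
  {"gripper":1,"x":0,"y":0,"z":0,"spin":0},
  {"gripper":1,"x":0,"y":0,"z":0,"spin":0},
  {"gripper":1,"x":0,"y":0,"z":0,"spin":0},
  {"gripper":1,"x":0,"y":0,"z":0,"spin":0},
  {"gripper":1,"x":0,"y":0,"z":0,"spin":0},
  {"gripper":1,"x":0,"y":0,"z":0,"spin":0},
  {"gripper":1,"x":0,"y":0,"z":0,"spin":0},
])

```text
time: 4.2
eef_pos: [0.5464, -0.0771, 0.226]
tcp_rot: [0.986, 0.167, 0.001, 0.001]
contact_force: [-3.9, 0.0, 9.7]
opening: 0.002
finger_force: 5.1
```

The force rose past the spring to 9.7 N, so the nozzle is at its stop. I'm releasing it and moving to the bottle.

Request:
step_arm([
  {"gripper":1,"x":0,"y":0,"z":-5,"spin":0},
  {"gripper":1,"x":0,"y":0,"z":-15,"spin":0},
  {"gripper":1,"x":0,"y":0,"z":-30,"spin":0},
  {"gripper":1,"x":0,"y":0,"z":-35,"spin":0},
  {"gripper":-1,"x":12,"y":-42,"z":0,"spin":0},
  {"gripper":-1,"x":12,"y":-42,"z":0,"spin":0},
  {"gripper":-1,"x":12,"y":-42,"z":0,"spin":0},
  {"gripper":-1,"x":12,"y":-42,"z":0,"spin":0},
  {"gripper":-1,"x":12,"y":-42,"z":0,"spin":0},
  {"gripper":-1,"x":12,"y":-42,"z":0,"spin":0},
])

```text
time: 5.2
eef_pos: [0.5303, 0.1868, 0.3085]
tcp_rot: [0.986, 0.167, -0.0, -0.0]
contact_force: [0.4, 0.2, -0.2]
opening: 0.994
finger_force: 0.0
```

```bash
cat > b.py <<'E'
from h import *
c=wrist(); s=c["state"]; p,M,y=pose(s); print(s["time"],p.round(4),M[:,2].round(4),y,np.round(s["qpos"],3),s["opening"],s["contact_force"])
save(c,"f.png"); P=cloud(c); hsv=cv2.cvtColor(c["color"],cv2.COLOR_RGB2HSV).astype(int); S=hsv[...,1]; H=hsv[...,0]
near=(np.hypot(P[...,0]-.532,P[...,1]-.185)<.045)
t=P[near&(P[...,2]>.215)&(P[...,2]<.229)]; (x,yy),r=cv2.minEnclosingCircle(t[:,:2].astype(np.float32)); print("cap",x,yy,r,np.median(t,0))
print("shift in tool",(M.T@(np.array([x,yy,.205])-p)*1000).round(1))
c2=read_camera("top"); P=cloud(c2); hsv=cv2.cvtColor(c2["color"],cv2.COLOR_RGB2HSV).astype(int)
H,S,V=hsv[...,0],hsv[...,1],hsv[...,2]
o=(S>150)&(H>5)&(H<15)&(V>150)&(P[...,2]>.17)&(abs(P[...,0]-.544)<.03)&(abs(P[...,1]+.075)<.03)
q=P[o]; print("nozzle",len(q),np.median(q,0).round(4))
E
python3 b.py
```

```text
5.2 [0.5303 0.1868 0.3085] [-9.e-04  5.e-04 -1.e+00] 19.18283733991816 [ 1.580e-01 -5.000e-03  1.786e+00  1.000e-03  1.362e+00  1.394e+00] 0.9935963916756899 [ 0.37075274  0.24679937 -0.16561138]
cap 0.5327829122543335 0.18510524928569794 0.0276812631636858 [0.53438282 0.18568485 0.22209586]
shift in tool [  1.8   2.5 103.5]
nozzle 1 [ 0.5445 -0.0902  0.2156]
```

View pics/f.png

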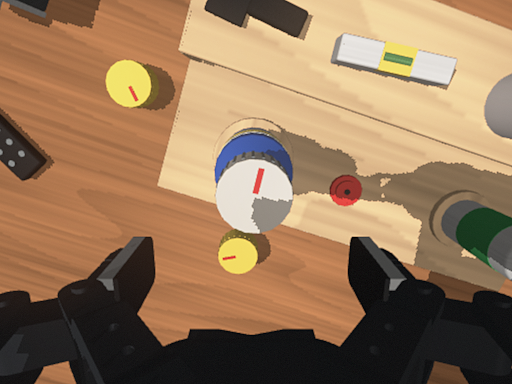

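The wrist view shows the white cap at (255,195), centred between the open fingers, with one yellow cap at (129,83) off the tier and another at (238,255) on the sideboard. I'm descending with x +1.8, y +2.5, z +111 mm and gripping.

Request:
step_arm([
  {"gripper":-1,"x":1.8,"y":2.5,"z":20,"spin":0},
  {"gripper":-1,"x":0,"y":0,"z":25,"spin":0},
  {"gripper":-1,"x":0,"y":0,"z":25,"spin":0},
  {"gripper":-1,"x":0,"y":0,"z":25,"spin":0},
  {"gripper":-1,"x":0,"y":0,"z":16,"spin":0},
  {"gripper":-1,"x":0,"y":0,"z":0,"spin":0},
  {"gripper":1,"x":0,"y":0,"z":0,"spin":0},
  {"gripper":1,"x":0,"y":0,"z":0,"spin":0},
  {"gripper":1,"x":0,"y":0,"z":0,"spin":0},
  {"gripper":1,"x":0,"y":0,"z":0,"spin":0},
], force=70)

```text
time: 6.3
eef_pos: [0.5345, 0.1844, 0.2005]
tcp_rot: [0.986, 0.167, 0.002, -0.001]
contact_force: [-2.8, 3.8, 5.5]
opening: 0.611
finger_force: 72.3
```

Run:
```python
from h import *
s=get_state(); print({k:np.round(v,3).tolist() for k,v in s.items()})
c=read_camera("side"); a=c["color"][170:250,225:320]; cv2.imwrite("pics/g.png",cv2.resize(a,None,fx=6,fy=6,interpolation=cv2.INTER_CUBIC)[:,:,::-1])
```

```text
{'time': 6.3, 'qpos': [0.152, 0.086, 1.893, 0.003, 1.159, 1.387], 'dq': [0.001, -0.001, -0.0, -0.003, -0.003, 0.003], 'joint_efforts': [-2.813, -28.172, -25.64, -1.085, -0.353, -0.038], 'eef_pos': [0.534, 0.184, 0.2], 'tcp_rot': [0.986, 0.167, 0.002, -0.001], 'contact_force': [-2.774, 3.781, 5.492], 'wrist_torque': [0.76, 0.375, -0.052], 'finger_force': 72.261, 'opening': 0.611}
```

View pics/g.png

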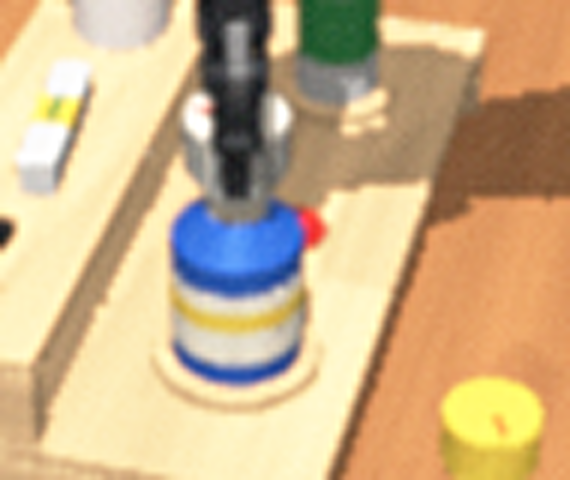

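The cap is gripped: the finger at crop (235,150–195) spans the cap's side, and the opening is about 52 mm. Next I press down.

Request:
step_arm([
  {"gripper":1,"x":0,"y":0,"z":2,"spin":0},
  {"gripper":1,"x":0,"y":0,"z":2,"spin":0},
  {"gripper":1,"x":0,"y":0,"z":2,"spin":0},
  {"gripper":1,"x":0,"y":0,"z":1,"spin":0},
  {"gripper":1,"x":0,"y":0,"z":1,"spin":0},
  {"gripper":1,"x":0,"y":0,"z":0,"spin":0},
  {"gripper":1,"x":0,"y":0,"z":0,"spin":0},
  {"gripper":1,"x":0,"y":0,"z":0,"spin":0},
  {"gripper":1,"x":0,"y":0,"z":0,"spin":0},
  {"gripper":1,"x":0,"y":0,"z":0,"spin":0},
])

```text
time: 7.35
eef_pos: [0.5345, 0.1844, 0.1941]
tcp_rot: [0.986, 0.167, 0.002, -0.001]
contact_force: [-5.5, 3.6, 11.3]
opening: 0.613
finger_force: 73.0
```

It moved down 6.4 mm at 11.3 N. Next is the anticlockwise twist, which is negative spin about the downward tool z.

Request:
step_arm([
  {"gripper":1,"x":0,"y":0,"z":0.5,"spin":-5},
  {"gripper":1,"x":0,"y":0,"z":0,"spin":-8},
  {"gripper":1,"x":0,"y":0,"z":0,"spin":-8},
  {"gripper":1,"x":0,"y":0,"z":0,"spin":-8},
  {"gripper":1,"x":0,"y":0,"z":0,"spin":-8},
  {"gripper":1,"x":0,"y":0,"z":0,"spin":-8},
  {"gripper":1,"x":0,"y":0,"z":0,"spin":-8},
  {"gripper":1,"x":0,"y":0,"z":0,"spin":-8},
  {"gripper":1,"x":0,"y":0,"z":0,"spin":-8},
  {"gripper":1,"x":0,"y":0,"z":0,"spin":-8},
])

```text
time: 8.35
eef_pos: [0.5331, 0.1865, 0.1929]
tcp_rot: [0.666, 0.746, 0.003, -0.003]
contact_force: [-8.6, 10.2, 10.8]
opening: 0.61
finger_force: 72.5
```

Run:
```python
from h import *
c=wrist(); s=c["state"]; p,M,y=pose(s); print(p,y,M[:,2],s["contact_force"],s["wrist_torque"],s["opening"])
t=read_camera("top")["color"]
cv2.imwrite("pics/i.png",np.hstack([cv2.resize(c["color"][100:340,130:390],(520,480)),cv2.resize(t[180:240,225:260],(280,480))])[:,:,::-1])
```

```text
[0.53314429 0.1865199  0.19288452] 96.44365939656905 [-2.51661589e-04  7.71865672e-03 -9.99970179e-01] [-8.55656077 10.24627987 10.82309735] [ 1.51927869  1.38965404 -0.15708784] 0.6101300498520271
```

View pics/i.png

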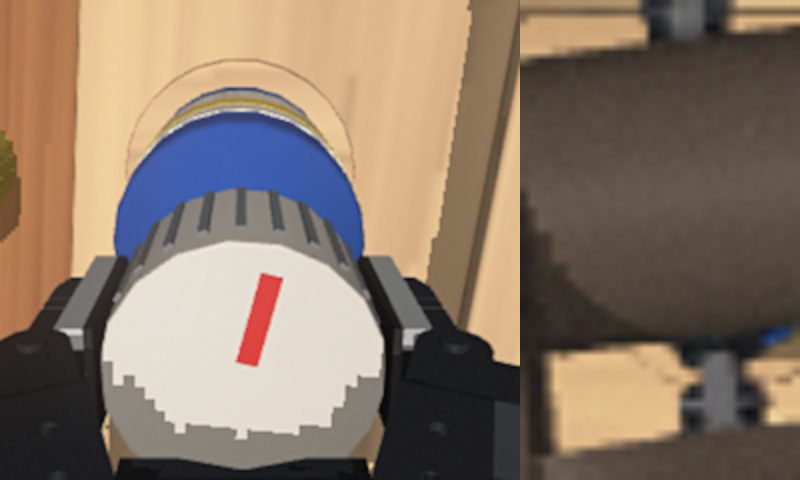

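The red line keeps the same place relative to the fingers as before (about 15° right of up, pixel (260,320)), so the cap turned with the grip by about 77°. I'm relieving the side load by 2.2/-1.5 mm, then lifting about 80 mm.

Request:
step_arm([
  {"gripper":1,"x":1.1,"y":-0.7,"z":-1,"spin":0},
  {"gripper":1,"x":1.1,"y":-0.7,"z":-2,"spin":0},
  {"gripper":1,"x":0,"y":0,"z":-3,"spin":0},
  {"gripper":1,"x":0,"y":0,"z":-4,"spin":0},
  {"gripper":1,"x":0,"y":0,"z":-4,"spin":0},
  {"gripper":1,"x":0,"y":0,"z":-5,"spin":0},
  {"gripper":1,"x":0,"y":0,"z":-5,"spin":0},
  {"gripper":1,"x":0,"y":0,"z":-5,"spin":0},
  {"gripper":1,"x":0,"y":0,"z":-5,"spin":0},
  {"gripper":1,"x":0,"y":0,"z":-5,"spin":0},
])

```text
time: 9.45
eef_pos: [0.532, 0.1843, 0.2289]
tcp_rot: [0.668, 0.744, -0.001, 0.001]
contact_force: [-0.1, 0.3, -0.1]
opening: 0.616
finger_force: 73.3
```

Request:
step_arm([
  {"gripper":1,"x":0,"y":0,"z":-6,"spin":0},
  {"gripper":1,"x":0,"y":0,"z":-6,"spin":0},
  {"gripper":1,"x":0,"y":0,"z":-6,"spin":0},
  {"gripper":1,"x":0,"y":0,"z":-6,"spin":0},
  {"gripper":1,"x":0,"y":0,"z":-6,"spin":0},
  {"gripper":1,"x":0,"y":0,"z":-5,"spin":0},
  {"gripper":1,"x":0,"y":0,"z":-3,"spin":0},
  {"gripper":1,"x":0,"y":0,"z":0,"spin":0},
  {"gripper":1,"x":0,"y":0,"z":0,"spin":0},
  {"gripper":1,"x":0,"y":0,"z":0,"spin":0},
])

```text
time: 10.45
eef_pos: [0.5318, 0.1851, 0.2659]
tcp_rot: [0.668, 0.744, -0.0, -0.0]
contact_force: [-0.3, -0.4, -0.5]
opening: 0.611
finger_force: 73.3
```

Run:
```python
from h import *
s=get_state(); c=read_camera("side"); P=cloud(c); print(s["contact_force"],s["wrist_torque"],np.abs(s["dq"]).max())
hsv=cv2.cvtColor(c["color"],cv2.COLOR_RGB2HSV).astype(int)
H,S,V=hsv[...,0],hsv[...,1],hsv[...,2]
o=(S>150)&(H>5)&(H<15)&(V>150)&(P[...,2]>.17)&(abs(P[...,0]-.544)<.03)&(abs(P[...,1]+.075)<.03)
q=P[o]; print("nozzle",len(q),q.max(0).round(4) if len(q) else 0)
cv2.imwrite("pics/j.png",cv2.resize(c["color"][120:260,190:330],(600,600),interpolation=cv2.INTER_CUBIC)[:,:,::-1])
```

```text
[-0.29612986 -0.3756849  -0.46386506] [0.0016815  0.04227602 0.02132355] 0.0020479962033393435
nozzle 7 [ 0.5543 -0.0679  0.2194]
```

View pics/j.png

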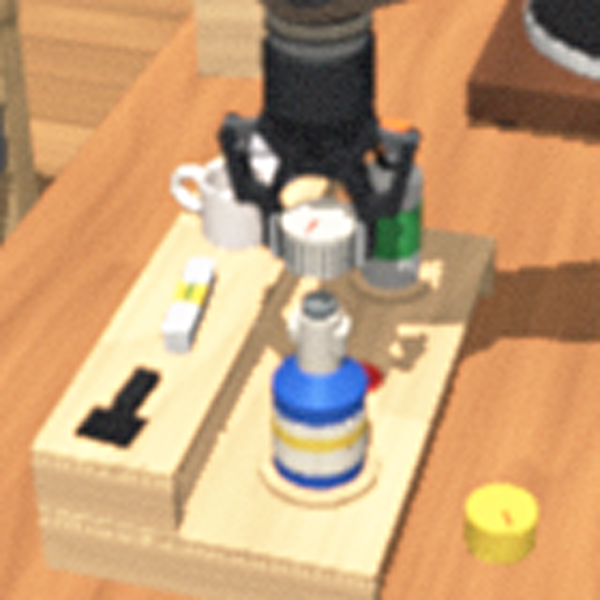

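The cap hangs level in the fingers at (318,240), above the open neck at (320,310) with about 45 mm of air. The nozzle is up at 0.219 m and the bystanders are where they were. Handing in.

```bash
python3 -c "
from plant import *
print(sign_off())"
```

```text
the job is handed in; nothing more can be done
None
```

The canister was vented and the safety cap pressed, twisted off and lifted; I handed the job in with the cap held level and still, about 45 mm above the bottle mouth, though `sign_off()` returned no verdict.

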